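Seat the airline tubes in the manifold and open the air

TASK

Three airline tubes have only been hand-started in the push-fit collets of the air manifold: push each one straight down past its seal until it is fully home, one after the other, beginning with the one next to the lever valve and working towards the gauge. Only when all three are home, swing the valve's lever all the way over to its open side, away from the robot, and let go, leaving the can, bottle, carton and wrench where they are.

Things in the scene. Friction and masses are not known exactly. Their poses are not given: they have to be found in the camera images.
- manifold: Aluminium air manifold block, 56 x 190 x 50 mm (its x, y, z) on a 6 mm steel foot plate 100 x 150 mm, screwed to the bench (cannot move). Origin: centre of its underside on the bench; y runs along the row of ports, z up. Three upright push-fit collets (black rings, 29 mm wide, 8 mm tall) stand on top at y = -60, 0 and +60 mm. The valve is at one end of the row, the gauge at the other; which end is which changes
- port_a (a point): Centre of the mouth of the collet at manifold y = -60 mm, 58 mm above the bench. The bore is 17 mm wide and ends in a solid floor 40 mm below the mouth; a sprung seal sits about 20 mm below the mouth. Pushing a tube past the seal (over in the first 6 mm) takes about 8 to 14 N, then some 6 N of friction holds it wherever it is left
- port_b (a point): Centre of the mouth of the collet at manifold y = 0 mm, 58 mm above the bench. The bore is 17 mm wide and ends in a solid floor 40 mm below the mouth; a sprung seal sits about 20 mm below the mouth. Pushing a tube past the seal (over in the first 6 mm) takes about 8 to 14 N, then some 6 N of friction holds it wherever it is left
- port_c (a point): Centre of the mouth of the collet at manifold y = 60 mm, 58 mm above the bench. The bore is 17 mm wide and ends in a solid floor 40 mm below the mouth; a sprung seal sits about 20 mm below the mouth. Pushing a tube past the seal (over in the first 6 mm) takes about 8 to 14 N, then some 6 N of friction holds it wherever it is left
- tube_a: Rigid plain grey plastic airline tube, 16 mm outer diameter, 90 mm long, about 30 g (may vary by 30 %), standing upright. Origin: centre of its foot; z up its axis to the top. It starts hand-started in port_a, its foot resting loosely on the seal about 19 mm below the collet's mouth, top about 129 mm above the bench. Fully home its foot stands on the bore's floor and its top is 108 mm above the bench
- tube_b: Rigid plain grey plastic airline tube, 16 mm outer diameter, 90 mm long, about 30 g (may vary by 30 %), standing upright. Origin: centre of its foot; z up its axis to the top. It starts hand-started in port_b, its foot resting loosely on the seal about 19 mm below the collet's mouth, top about 129 mm above the bench. Fully home its foot stands on the bore's floor and its top is 108 mm above the bench
- tube_c: Rigid plain grey plastic airline tube, 16 mm outer diameter, 90 mm long, about 30 g (may vary by 30 %), standing upright. Origin: centre of its foot; z up its axis to the top. It starts hand-started in port_c, its foot resting loosely on the seal about 19 mm below the collet's mouth, top about 129 mm above the bench. Fully home its foot stands on the bore's floor and its top is 108 mm above the bench
- valve: Brass inlet shut-off valve, 40 x 42 x 50 mm body (fixed) on a pipe at one end of the manifold, its centre 138 mm from the manifold's centre along the row. Origin: centre of its underside on the bench; its axes are parallel to the manifold's
- lever (a joint): Angle of the valve's toggle lever about an axis parallel to the manifold's y, 60 mm above the bench through the valve's centre. 0 = shut: it leans 0.6 rad from upright towards the manifold's -x side (the robot's side); 1.2 rad = fully open, against the stop: it leans 0.6 rad to the +x side. It starts within 0.2 rad of shut. About 2 N at its tip moves it and it stays where it is left
- lever_tip (a point): Centre of the round end of the valve's lever, 70 mm from the pivot. The lever is a steel bar 10 mm thick with a black grip 15 mm thick on its outer half
- gauge: Round dial pressure gauge on a brass block at the other end of the manifold (fixed), 110 mm tall. Origin: centre of its underside; 138 mm from the manifold's centre
- spray_can: Dark spray can with a pale wrap and a white cap, standing on the bench, 58 mm wide, 190 mm tall, a bystander. Origin: centre of its underside
- oil_bottle: Black bottle with a pale wrap, standing on the bench, 66 mm wide, 200 mm tall, a bystander. Origin: centre of its underside
- carton: Closed cardboard carton, 60 x 100 x 55 mm, a bystander beyond the manifold. Origin: centre of its underside
- wrench: Steel wrench lying on the bench, 170 mm long, a bystander. Origin: its underside
Not all that is in view belongs to the job. What is shaped like the tube_b but pink is not meant.

How it is judged:
On the way, in this order (a step that is already met when the one before it is completed fails the run):
1. the tube next to the valve is fully home (within 2.5 mm of the bore's floor) (((y of valve in the frame of manifold above 0 m and (z of tube_c in the frame of port_c below -0.0375 m and horizontal distance between tube_c and port_c below 0.004 m and angle between tube_c's own z axis and vertical below 0.1 rad)) or (not (y of valve in the frame of manifold above 0 m) and (z of tube_a in the frame of port_a below -0.0375 m and horizontal distance between tube_a and port_a below 0.004 m and angle between tube_a's own z axis and vertical below 0.1 rad)))), for 0.2 s.
2. then the middle tube is fully home (z of tube_b in the frame of port_b below -0.0375 m and horizontal distance between tube_b and port_b below 0.004 m and angle between tube_b's own z axis and vertical below 0.1 rad), for 0.2 s.
3. then the tube next to the gauge is fully home (((y of valve in the frame of manifold above 0 m and (z of tube_a in the frame of port_a below -0.0375 m and horizontal distance between tube_a and port_a below 0.004 m and angle between tube_a's own z axis and vertical below 0.1 rad)) or (not (y of valve in the frame of manifold above 0 m) and (z of tube_c in the frame of port_c below -0.0375 m and horizontal distance between tube_c and port_c below 0.004 m and angle between tube_c's own z axis and vertical below 0.1 rad)))), for 0.2 s.
4. then the valve's lever is open (past 1.0 of 1.2 rad) (value of joint lever above 1 rad), for 0.2 s.
At the end, for the whole second after the job is handed in: All three tubes stand upright at rest in their own collets with the foot within 2.5 mm of the bore's floor (37.5 mm or more below the mouth), and the lever rests past 1.0 rad (all of step 2 and z of tube_a in the frame of port_a below -0.0375 m and horizontal distance between tube_a and port_a below 0.004 m and angle between each of tube_a, tube_c's own z axis and vertical below 0.1 rad and z of tube_c in the frame of port_c below -0.0375 m and horizontal distance between tube_c and port_c below 0.004 m and value of joint lever above 1 rad and linear speed of each of tube_a, tube_b, tube_c below 0.02 m/s and velocity of joint lever between -0.1 and 0.1 rad/s); the robot touches nothing.
It fails at once if the valve is opened (lever past 0.6 rad) while a tube is not home (value of joint lever above 0.6 rad and not ((z of tube_a in the frame of port_a below -0.0375 m and horizontal distance between tube_a and port_a below 0.004 m and angle between tube_a's own z axis and vertical below 0.1 rad) and (z of tube_b in the frame of port_b below -0.0375 m and horizontal distance between tube_b and port_b below 0.004 m and angle between tube_b's own z axis and vertical below 0.1 rad) and (z of tube_c in the frame of port_c below -0.0375 m and horizontal distance between tube_c and port_c below 0.004 m and angle between tube_c's own z axis and vertical below 0.1 rad))).
It fails at once if a bystander (can, bottle, carton, wrench) is moved by more than 30 mm (distance of any of spray_can, oil_bottle, carton, wrench from where it was at the start of the episode above 0.03 m).
It also fails if it takes over 61 s, if anything falls off the work surface, if the arm or the gripper's body presses on something with over 40 N, if the wrist force passes 120 N, or if a joint passes its speed limit or range.

ROBOT

A 7-joint arm with a two-finger parallel gripper is mounted at the origin on the work surface. World frame = base frame: x ahead of the robot, y to its left, z up, the work surface at z = 0. Lengths are in m, angles in rad, forces in N, time in s.
With the tool pointing down it reaches from about 0.425 to 0.95 m from the base axis. Payload 4.7 kg.
Tool frame: the origin (TCP) lies between the finger pads; the fingertips stand 25 mm ahead of it and the grasp point (between the pads) lies 6 mm ahead of it; x points along the fingers, z is the direction in which the jaws open and shut, and the axes are right-handed (so a half turn about x gives the same grasp; the last joint's range is limited). The gripper opens to 85 mm and grips with 20 to 120 N. Pads are 22 mm wide; open, the fingers measure 114 mm over their backs; the gripper's body (76 mm by 85 mm) begins 54 mm behind the grasp point. The pads swing forward as they close: fully open they stand 13 mm farther back than shut.
Start: joints at [-1.191, 0.469, -0.049, 1.532, 0.024, 1.141, -0.082], TCP at [0.268, 0.619, 0.256] pointing down, gripper open.
Joint ranges: [-2.59, 2.59], [-0.33, 1.99], [-1.39, 1.29], [0.1, 2.45], [-1.04, 4.18], [0.21, 1.99], [-2.66, 2.66]. Speed limits (rad/s): [2.57, 2.57, 3.14, 3.14, 3.14, 3.14, 3.14].

INTERFACE

Orientations are given as a 3x3 rotation matrix whose columns are the frame's x, y, z axes.
In Python, from rig import * gives the robot as it stands. Calls block until the motion is done:
- movep(position, orientation): joint-space move of the TCP to a pose.
- move_l(position, attitude=None, feed=0.15, until_force=None): straight line of the TCP; attitude=None keeps the orientation; feed is the mean speed in m/s. With until_force (N) it stops when the force on the tool has changed by that much, and returns True; else False.
- move_joints(angles): joint-space move.
- command_gripper(opening, newtons=None): finger opening in m; newtons is the grip in N (None keeps the last); returns when the fingers have stopped.
- sleep(seconds).
- inverse_kinematics(position, orientation): joint angles nearest the present ones, or None.
- sense(): the state.
- camera(name): name is "scene" or "top" or "wrist"; returns (picture, depth): 480x640x3 uint8, red, green, blue; 480x640 float32, m along the optical axis (not along the pixel's ray), 0 where there is no reading.
- camera_params(name): a dict with "K" (3x3 intrinsics, pixels), "position" and "rotation" of the camera in the world; the wrist camera has in their place "tool_from_camera" (4x4, takes a point from camera to tool coordinates, whose origin is the TCP and whose axes are the tool frame's). Camera axes: x right, y down, z forward; pixel columns grow to the right and rows downward; lengths in m; the calibration is good to about 2 mm. The wrist camera is an equidistant fisheye: a pixel r from the principal point sees the ray r / f radians off the axis. A picture is of the moment at which its call begins: read the wrist's pose just before it. camera_params takes no time and is no camera call.
A pose or a line that the arm cannot do raises Unreachable and nothing moves.
- finish_job(): hands the job in, once; it reports no verdict.
The state is a dict: "time_s": time; "joint_pos": joint angles; "qd": joint speeds; "joint_efforts": joint torques, N m; "position": TCP position; "tcp_rot": TCP orientation; "wrist_force": force on the tool from outside, world axes, zero at the start; "ft_torque": the same for the moment, N m; "finger_gap": finger opening in m.
Only numpy, scipy, OpenCV 4.12 (cv2) and the standard library are available. Lean on these libraries where they do the work, as an engineer would, in place of code of your own. Each camera call takes 0.05 s, during which the arm holds its last target.

## Working session

There is one attempt and no reset: what is moved stays moved. The work goes in short steps, each a Python script; the robot and the scene stay as the last script left them, time stands still between calls to the robot, and variables do not carry over. Pictures are saved under pics/ and viewed, and the job is handed in when it is done.

```bash
mkdir -p pics; ls; python3 - <<'E'
from rig import *
import cv2
for n in ("scene","top"):
    p,d=camera(n); cv2.imwrite(f"pics/{n}0.png",p[:,:,::-1]); c=camera_params(n); print(n,c)
    import numpy as np; np.save(f"{n}0d.npy",d)
s=sense(); print(s["time_s"],s["wrist_force"],s["tcp_rot"],s["finger_gap"])
E
```

```text
pics
scene {'K': array([[471.98309271,   0.        , 322.68646965],
       [  0.        , 471.98309271, 244.02723722],
       [  0.        ,   0.        ,   1.        ]]), 'position': array([ 1.38470438, -0.37710956,  0.73220686]), 'rotation': array([[ 0.39029208,  0.54835425, -0.73958076],
       [ 0.92041289, -0.21263793,  0.32806282],
       [ 0.02263172, -0.80875999, -0.58770323]])}
top {'K': array([[573.17732501,   0.        , 319.13177406],
       [  0.        , 573.17732501, 237.92173537],
       [  0.        ,   0.        ,   1.        ]]), 'position': array([ 0.33720135, -0.0138435 ,  1.5839264 ]), 'rotation': array([[ 0.01376342, -0.98738335,  0.15774883],
       [-0.99980881, -0.01139836,  0.01588753],
       [-0.013889  , -0.15793733, -0.98735145]])}
0.1 [-0.46701372  0.13801583  0.59222766] [[-6.30212632e-04 -9.17630267e-01  3.97434644e-01]
 [-1.68418349e-03  3.97435133e-01  9.17628726e-01]
 [-9.99998383e-01 -9.10516491e-05 -1.79592638e-03]] 0.08515937720606695
```

View pics/scene0.png

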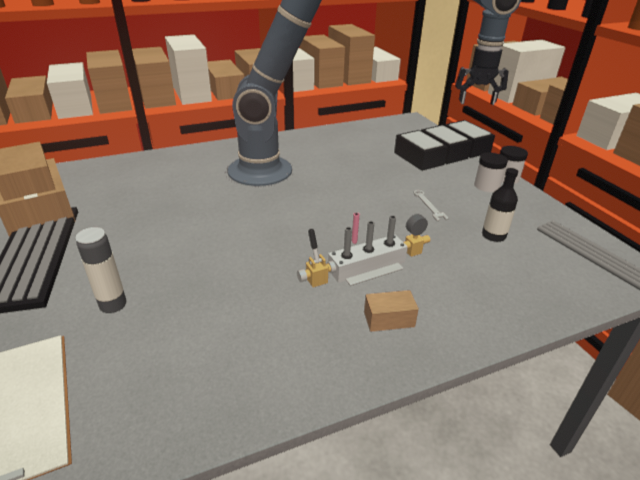

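View pics/top0.png

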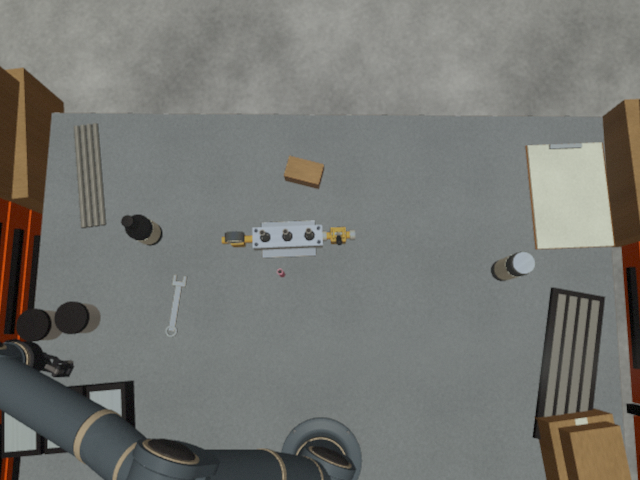

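The top view shows the manifold row at about row 237. The gauge is at the left (234,238) and the valve with its lever at the right (340,236). Three grey tubes stand between them, at about (265,237), (287,236) and (309,235). The pink lookalike stands apart at (281,273). I'll confirm this in an enlarged crop.

```bash
python3 - <<'E'
import cv2,numpy as np
t=cv2.imread("pics/top0.png")[205:295,215:365]; s=cv2.imread("pics/scene0.png")[195:305,285:445]
cv2.imwrite("pics/topc.png",cv2.resize(t,None,fx=5,fy=5,interpolation=cv2.INTER_CUBIC))
cv2.imwrite("pics/scenec.png",cv2.resize(s,None,fx=5,fy=5,interpolation=cv2.INTER_CUBIC))
d=np.load("top0d.npy");print(np.round(d[228:246:2,255:320:3],3))
E
```

```text
[[1.561 1.559 1.565 1.56  1.556 1.558 1.563 1.557 1.557 1.565 1.475 1.56
  1.566 1.556 1.558 1.564 1.565 1.477 1.481 1.555 1.557 1.555]
 [1.559 1.558 1.479 1.476 1.558 1.565 1.562 1.565 1.557 1.553 1.485 1.484
  1.56  1.555 1.563 1.561 1.557 1.477 1.482 1.555 1.55  1.55 ]
 [1.562 1.551 1.48  1.477 1.551 1.554 1.557 1.559 1.556 1.557 1.477 1.479
  1.551 1.56  1.556 1.562 1.567 1.489 1.479 1.555 1.56  1.551]
 [1.557 1.562 1.479 1.482 1.53  1.555 1.553 1.557 1.563 1.556 1.476 1.5
  1.548 1.556 1.553 1.561 1.553 1.55  1.495 1.539 1.556 1.554]
 [1.557 1.559 1.552 1.498 1.539 1.554 1.55  1.552 1.558 1.554 1.524 1.519
  1.55  1.556 1.555 1.555 1.555 1.545 1.531 1.557 1.551 1.549]
 [1.559 1.556 1.546 1.53  1.547 1.554 1.552 1.557 1.56  1.557 1.549 1.551
  1.549 1.556 1.552 1.558 1.551 1.552 1.55  1.543 1.549 1.55 ]
 [1.551 1.558 1.559 1.551 1.543 1.553 1.556 1.565 1.55  1.556 1.549 1.547
  1.556 1.551 1.551 1.561 1.555 1.549 1.548 1.556 1.558 1.548]
 [1.552 1.555 1.556 1.559 1.553 1.552 1.55  1.552 1.551 1.555 1.549 1.556
  1.553 1.557 1.557 1.551 1.55  1.55  1.558 1.557 1.553 1.543]
 [1.551 1.559 1.549 1.557 1.554 1.554 1.554 1.557 1.554 1.552 1.549 1.553
  1.549 1.544 1.552 1.551 1.551 1.555 1.55  1.547 1.549 1.546]]
```

View pics/topc.png

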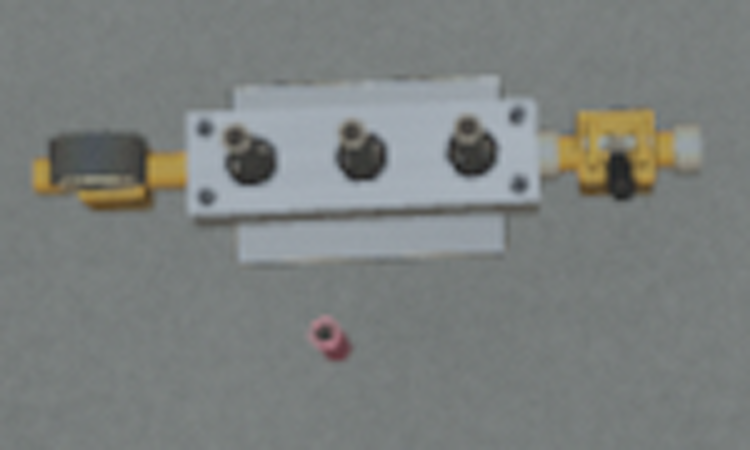

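View pics/scenec.png

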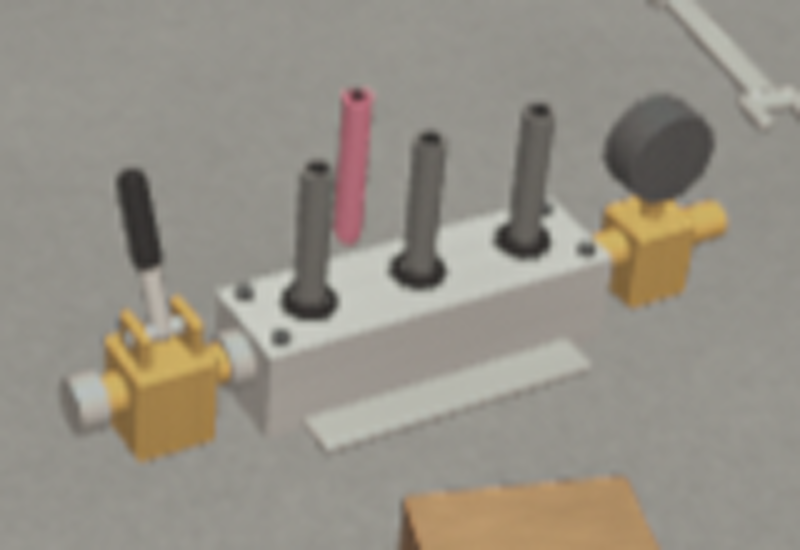

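The crops confirm it. The three grey tubes stand in collets, and the pink tube stands alone on the bench to the robot's side. The valve is at the -y end, and its lever leans towards the robot. So the order is valve end (tube_a), then the middle tube, then the gauge end. Next I'll measure the positions.

```bash
python3 - <<'E'
from rig import *
import numpy as np,cv2
def ray(n,uv):
    c=camera_params(n); d=c["rotation"]@np.linalg.inv(c["K"])@np.array([*uv,1.]); return c["position"],d
def onz(n,uv,z):
    p,d=ray(n,uv); return p+d*(z-p[2])/d[2]
def tri(a,b):
    A=[];y=[]
    for p,d in (ray("top",a),ray("scene",b)):
        d=d/np.linalg.norm(d); P=np.eye(3)-np.outer(d,d); A.append(P); y.append(P@p)
    return np.linalg.lstsq(np.vstack(A),np.hstack(y),rcond=None)[0]
T=lambda u,v:(215+(u+.5)/5-.5,205+(v+.5)/5-.5); S=lambda u,v:(285+(u+.5)/5-.5,195+(v+.5)/5-.5)
# tube tops (top, scene) crop pixels, manual picks; valve end first
for n,a,b in (("A",(467,128),(317,167)),("B",(351,132),(430,138)),("C",(235,137),(539,110))):
    print(n,onz("top",T(*a),.129),onz("scene",S(*b),.129),tri(T(*a),S(*b)))
for n,a,b in (("A",(472,153),(310,300)),("B",(361,156),(418,269)),("C",(250,160),(523,238))):
    print("collet",n,onz("top",T(*a),.058),onz("scene",S(*b),.058))
print("scr",[onz("top",T(*a),.056)[:2] for a in ((204,128),(517,115),(207,197),(519,184))])
# silver block outline in top view
im=cv2.imread("pics/top0.png"); 
print("pink",tri(T(325,333),S(357,95)))
print("lever tip",tri(T(621,192),S(131,178)), onz("top",T(617,150),.05))
E
```

```text
A [0.58947427 0.03853414 0.129     ] [0.58916781 0.03793694 0.129     ] [0.58932637 0.03822723 0.12905353]
B [0.58670224 0.0983275  0.129     ] [0.58632057 0.09767293 0.129     ] [0.58652009 0.0979828  0.12908382]
C [0.58340522 0.15814688 0.129     ] [0.58344297 0.15762805 0.129     ] [0.58332173 0.1579658  0.12887407]
collet A [0.58812121 0.03815971 0.058     ] [0.59582124 0.03536363 0.058     ]
collet B [0.58579144 0.09809099 0.058     ] [0.592428  0.0945385 0.058    ]
collet C [0.58291275 0.15805181 0.058     ] [0.58836266 0.15470375 0.058     ]
scr [array([0.6005133 , 0.18374907]), array([0.60958346, 0.01419669]), array([0.56273516, 0.1809413 ]), array([0.57179461, 0.01258554])]
pink [0.48630677 0.11216535 0.0902924 ]
lever tip [ 0.55803764 -0.04116901  0.12250333] [ 0.59198823 -0.04020249  0.05      ]
```

The two views agree to within 1 mm. The tube tops are A (0.589, 0.038), B (0.5865, 0.098) and C (0.5833, 0.158). I'll close the fingers, lift above the bottle's height, approach A and check with the wrist camera.

```bash
cat > h.py <<'E'
from rig import *
import numpy as np,cv2
P={"A":(0.5893,0.0382),"B":(0.5865,0.0980),"C":(0.5834,0.1579)}
uy=np.array([-.0487,.9988,0]); uy/=np.linalg.norm(uy); ux=np.array([uy[1],-uy[0],0])
R=np.column_stack([[0,0,-1.],np.cross(uy,[0,0,-1.]),uy])
def st(m=""):
    s=sense(); print(m,round(s["time_s"],2),np.round(s["position"],4),np.round(s["wrist_force"],1),round(s["finger_gap"],4)); return s
E
python3 - <<'E'
from h import *
s=sense(); p=np.array(s["position"])
move_l(p+[0,0,.1],feed=.2); command_gripper(0.0,40)
movep([*P["A"],.30],R); st()
move_l([*P["A"],.20],feed=.2)
s=st(); p,d=camera("wrist"); cv2.imwrite("pics/w1.png",p[:,:,::-1]); p,d=camera("scene"); cv2.imwrite("pics/s1.png",p[:,:,::-1])
st()
E
```

```text
3.88 [0.5894 0.0394 0.3   ] [0.5 0.7 0.1] -0.0001
 4.53 [0.5901 0.0384 0.2008] [0.6 0.8 0.5] 0.0
 4.62 [0.5905 0.0384 0.2018] [ 0.2 -0.3  0.3] -0.0001
```

View pics/w1.png

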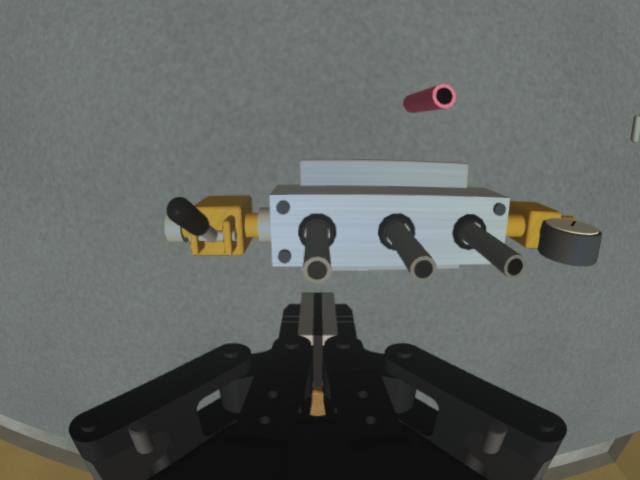

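View pics/s1.png

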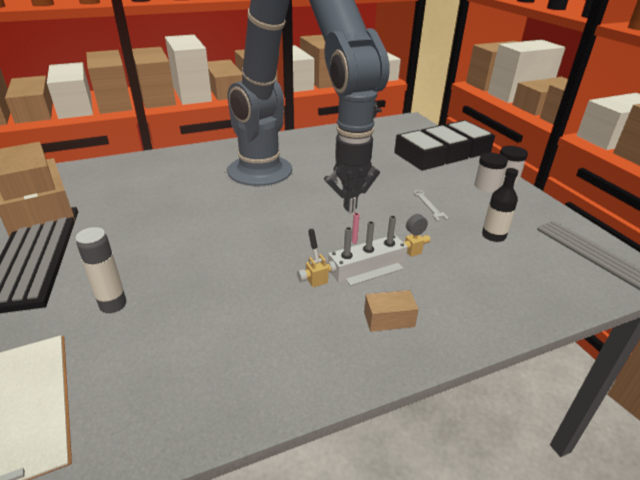

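The wrist view shows tube A's top at (317,269), in line with the finger seam at column 318. I'll cross-check its position from the wrist camera before pushing.

```bash
python3 - <<'E'
from h import *
s=st(); c=camera_params("wrist"); K=c["K"]; M=c["tool_from_camera"]
for n,uv in (("A",(317,269)),("B",(423,267)),("C",(513,266))):
    x=np.array([(uv[0]-K[0,2])/K[0,0],(uv[1]-K[1,2])/K[1,1]]); r=np.linalg.norm(x)
    d=np.array([*(np.sin(r)*x/r),np.cos(r)]); Rt=np.array(s["tcp_rot"])
    o=s["position"]+Rt@M[:3,3]; d=Rt@M[:3,:3]@d; print(n,o+d*(.129-o[2])/d[2])
E
```

```text
4.62 [0.5905 0.0384 0.2018] [ 0.2 -0.3  0.3] -0.0001
A [0.5901493  0.03910383 0.129     ]
B [0.58640046 0.09901248 0.129     ]
C [0.5839479  0.15823413 0.129     ]
```

All three sources agree to about 1 mm, so I'll push A.

```bash
cat >> h.py <<'E'
def push(n):
    x,y=P[n]
    move_l([x,y,.165],feed=.15)
    r=move_l([x,y,.128],feed=.03,until_force=28); s=st(f"{n} hit {r}")
    for f in range(2): sleep(.15); st()
    return r
E
python3 - <<'E'
from h import *
push("A")
x,y=P["A"]; move_l([x,y,.175],feed=.2)
st(); p,d=camera("scene"); cv2.imwrite("pics/s2.png",cv2.resize(p[180:310,270:450,::-1],None,fx=4,fy=4))
E
```

```text
A hit False 6.39 [0.593  0.0382 0.1328] [-3.   0.3 24.9] 0.0001
 6.54 [0.593  0.0382 0.1328] [-3.1 -0.4 24.6] 0.0005
 6.69 [0.593  0.0382 0.1328] [-2.1  0.  25.5] -0.0002
 7.08 [0.5895 0.0383 0.1753] [ 0.1  0.2 -0. ] 0.0002
```

View pics/s2.png

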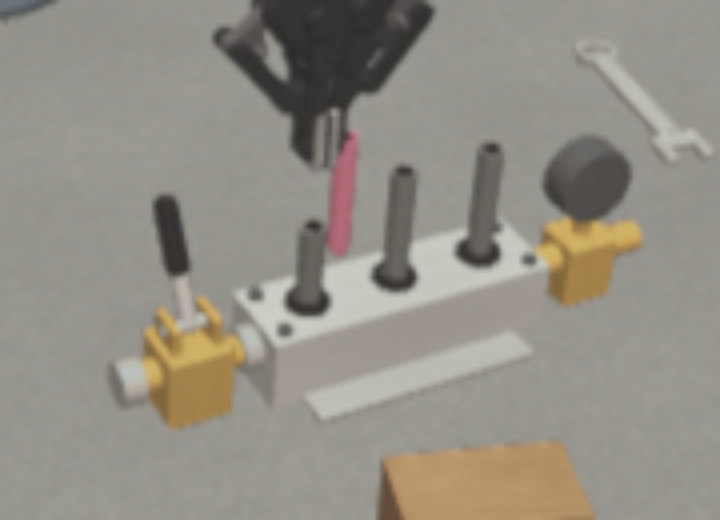

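The crop shows A's top lowered to (312,228), clearly below B and C. The push stalled at TCP z = 0.1328 (tip 0.1078) under 25 N, far above the 6 N friction, so A is home. Next are B and C.

```bash
python3 - <<'E'
from h import *
for n in "BC":
    x,y=P[n]
    move_l([x,y,.175],feed=.15); push(n); move_l([x,y,.18],feed=.2)
move_l([*P["C"],.26],feed=.2)
st(); p,d=camera("scene"); cv2.imwrite("pics/s3.png",cv2.resize(p[180:310,270:450,::-1],None,fx=4,fy=4))
cv2.imwrite("pics/s3full.png",p[:,:,::-1])
E
```

```text
B hit False 9.31 [0.5901 0.0985 0.1328] [-2.9 -0.5 24.1] -0.0
 9.46 [0.5901 0.0985 0.1328] [-2.2 -0.3 23.8] -0.0002
 9.61 [0.5901 0.0986 0.1328] [-2.  -0.6 24.6] 0.0001
C hit False 12.2 [0.5871 0.1588 0.1329] [-2.3  0.3 23.5] 0.0002
 12.35 [0.5871 0.1589 0.1329] [-3.2  0.5 23.2] 0.0002
 12.5 [0.5871 0.1588 0.1329] [-2.5  0.7 23.3] 0.0002
 13.46 [0.5825 0.1578 0.2584] [ 0.   0.2 -1.1] 0.0001
```

View pics/s3.png

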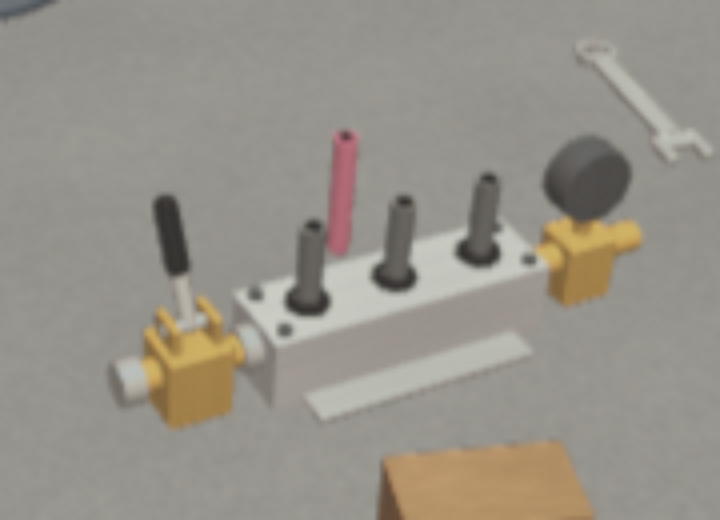

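All three tubes now stand level, with tops at crop (312,228), (402,202) and (487,181). Next is the lever, pushed from the robot's side.

```bash
python3 - <<'E'
from h import *
V=np.array([0.5932,-0.0398,0])
Q=lambda a,z: V+ux*a+[0,0,z]
movep(Q(-.09,.26),R)
move_l(Q(-.09,.123),feed=.2); st("ready")
r=move_l(Q(.0,.123),feed=.08,until_force=15); st(r)
if not r:
    r=move_l(Q(.022,.123),feed=.04,until_force=15); st(r)
sleep(.1); s=st(); print("offset",(np.array(s["position"])-V)@ux)
p,d=camera("scene"); cv2.imwrite("pics/s4.png",cv2.resize(p[180:310,270:450,::-1],None,fx=4,fy=4))
E
```

```text
ready 15.22 [ 0.5043 -0.0437  0.1236] [-0.6 -0.4  0.5] 0.0001
False 16.49 [ 0.5932 -0.0398  0.123 ] [-1.9 -0.9 -0.6] -0.0
True 16.9 [ 0.6023 -0.0394  0.1221] [-2.7  0.4  6.3] 0.0002
 17.0 [ 0.6022 -0.0394  0.1222] [-2.9  0.2  5.5] -0.0002
offset 0.0090243640766792
```

View pics/s4.png

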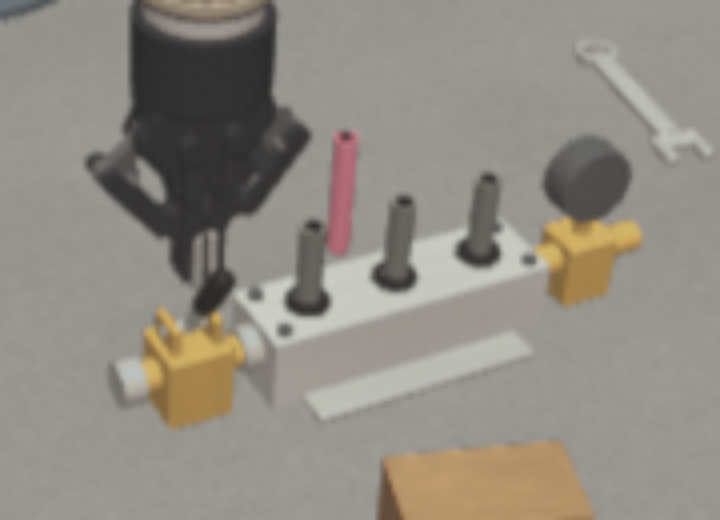

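The lever now leans to the far side, and the fingers met the stop at an offset of 9 mm (7 mm predicted). I'll back off and check.

```bash
python3 - <<'E'
from h import *
V=np.array([0.5932,-0.0398,0])
Q=lambda a,z: V+ux*a+[0,0,z]
move_l(Q(-.06,.13),feed=.15); move_l(Q(-.09,.28),feed=.2); st()
for n in ("scene","top"):
    p,d=camera(n); cv2.imwrite(f"pics/{n}5.png",p[:,:,::-1])
    if n=="scene": cv2.imwrite("pics/s5.png",cv2.resize(p[195:305,285:445,::-1],None,fx=5,fy=5,interpolation=cv2.INTER_CUBIC))
    else: cv2.imwrite("pics/t5.png",cv2.resize(p[205:295,215:365,::-1],None,fx=5,fy=5,interpolation=cv2.INTER_CUBIC))
E
```

```text
18.57 [ 0.503 -0.044  0.279] [ 0.1 -0.9 -0.3] 0.0001
```

View pics/s5.png

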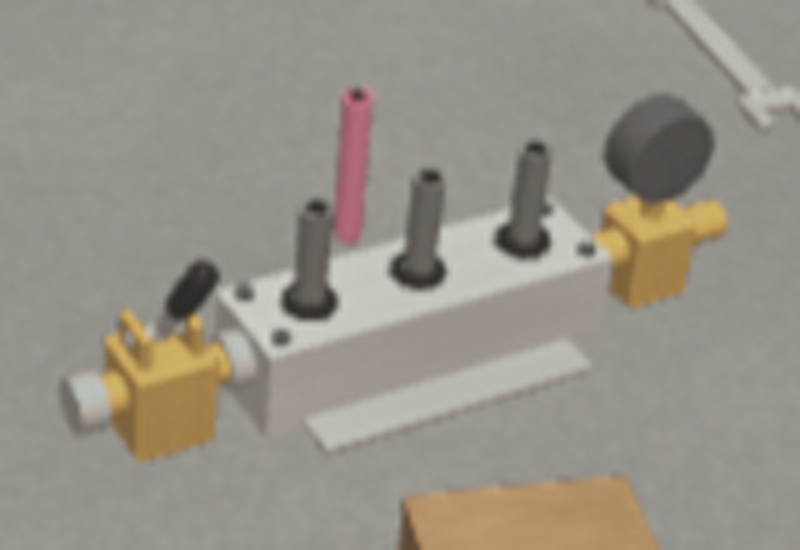

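View pics/top5.png

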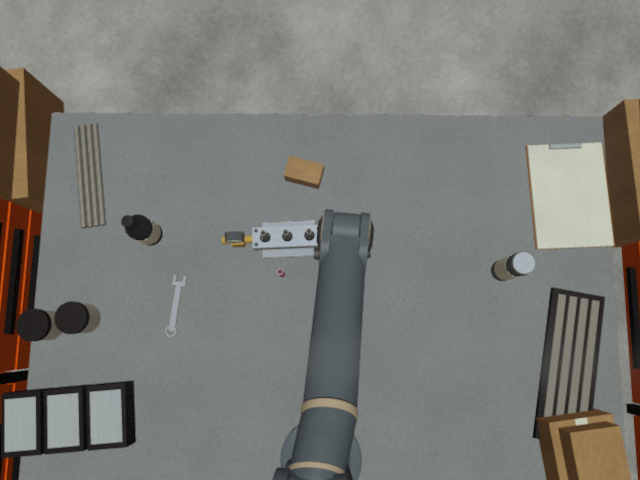

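The lever stays on the far side, with its tip at crop (203,268). The tubes are level and the bystanders are at the same pixels as before. One numeric check before handing in.

```bash
python3 - <<'E'
from h import *
c=camera_params("scene"); o=c["position"]
def d(u,v): return c["rotation"]@np.linalg.inv(c["K"])@np.array([285+(u+.5)/5-.5,195+(v+.5)/5-.5,1.])
for n,a,b in (("A",(317,207),0),("B",(430,176),0),("C",(536,149),0)):
    q=d(*a); # height where ray meets the plane x'=const through the tube axis
    p0=np.array([*P[n],0]); t=(p0-o)@ux/(q@ux); print(n,o+t*q)
V=np.array([0.5932,-0.0398,.06]); q=d(205,269); t=(V-o)@uy/(q@uy); w=o+t*q-V; print("lever lean",np.arctan2(w@ux,w[2]),np.hypot(w@ux,w[2]))
E
```

```text
A [0.58924855 0.03925516 0.10638151]
B [0.58641957 0.09964954 0.10713244]
C [0.58335313 0.15886128 0.10638491]
lever lean 0.591639415760944 0.07649897683245634
```

```bash
python3 - <<'E'
from h import *
finish_job(); st()
E
```

```text
the job is handed in; nothing more can be done
the job is handed in; nothing more can be done
```

I pushed all three tubes home in order from the valve end (tube_a, tube_b, tube_c), then swung the lever fully open, backed off and handed the job in. `finish_job` gives no verdict, so these are my own checks.

- **Tubes:** each push stalled under 23–25 N with the fingertips at about 108 mm, the stated fully-home height. The last scene picture put the tube tops at about 106–107 mm, 1–2 mm lower but within picking and calibration error.
- **Push stop:** my 28 N force stop never triggered. The pushes ended against the bore floor, with the commanded height 5 mm lower. The fingertips also slid about 4 mm in x under load, but the tubes stayed upright.
- **Lever:** it leans about 0.59 rad to the far side after release, which is about 1.19 of 1.2 rad. That picture put the lever tip 76 mm from the pivot against the stated 70 mm, so the angle is approximate.
- **Surroundings:** the can, bottle, carton and wrench look unmoved in the last top view, and the pink tube was not touched. The gripper was clear of everything at hand-in, about 18.6 s on the clock.

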